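Weigh the packed tiffin on the spring scale

TASK

Weigh the packed tiffin: lift it by its top bar, hang the middle of the bar in the hook of the spring scale, and ease the weight on to the hook little by little so that the pointer creeps down (about 2 cm a second at most) and never jumps or springs back; let go only once the hook carries all of it, and leave it hanging free, level and still. Keep the tiffin upright all the way, do not tug, press or knock the scale, and leave everything else on the island where it is.

Things in the scene. Friction and masses are not known exactly. Their poses are not given: they have to be found in the camera images.
- tiffin_bar (a point): Middle of the tiffin's carrying bar, on its axis, 212 mm above the underside, 69 mm clear above the lid. Round bar 12 mm thick, 120 mm long, level, along this point's x; at its ends (x = -60, +60 mm) 10 mm wide straps go down. The middle 36 mm is bare steel, for the hook; the black parts, 18 to 54 mm from the middle, are for the hand. z up. Same both ways round.
- tiffin_mid (a point): Centre of the tiffin's stack, 72 mm above its underside: three closed shiny aluminium tiers and lid, 111 mm across, 143 mm high, locked in an upright steel strap frame with the bar on top (all one rigid piece, standing on the counter). Packed it its weight differs each time (under 1 kg); it hangs in balance under the bar's middle. Axes as for the bar.
- hook_seat (a point): Seat of the hook: where the axis of the 12 mm bar lies when fully down; 285 mm above the counter when empty, sinks with the hook. x: the way the bar must lie, level, pointing roughly away from the robot. The hook is open to -y; z up. Flat steel 14 mm wide (along x), a rounded U at the bottom, about 20 mm wide inside. The bar comes in from -y with its axis 29 to 45 mm above the seat, to y = 0, then goes straight down.
- hook_lip (a point): Tip of the hook's flared lip, 23 mm to the -y side of the seat and 16 mm above it (its top edge at 19 mm). Opposite it the back of the hook stands at y = +15 mm from the seat up to 48 mm above it, then comes back over the middle (above 60 mm) to a thin rod going up into the scale's case. Axes as for the seat; moves with the hook.
- scale_hook (a joint): Travel in m of the hook, and of the red pointer fixed to it on the white faces of the case: 0 = empty, at the top; grows as the hook is drawn down, stop at 0.080. The spring is about 200 N/m (1 kg draws it down about 49 mm), lightly damped.
- scale_stand: Fixed stand of the scale; origin on the counter straight under the hook, axes as for the seat. Dark base plate 10 mm high, x = -90 to 90, y = -60 to 220 mm; steel column 30 mm thick, 670 mm high at y = 170 mm; arm on top with the green balance case, 26 mm (x) by 54 mm (y), from 120 mm above the seat: a hand on the bar keeps to one side of the middle and leans away from it by 20 to 45 degrees.
- teapot: Blue ceramic teapot with a hinged lid, 148 mm across, 140 mm high, about 245 mm long over spout (+x) and handle; origin under its centre. Bystander.
- mug_a: Tall glass mug, 72 mm across, 135 mm high, handle to its +y; origin under its centre. Bystander.
- mug_b: The second, equal glass mug. Bystander.
- sugar_jar: Amber glass sugar jar with a steel lid, 84 mm across, 130 mm high; origin under its centre. Bystander.
- coaster: Round orange plastic coaster, 96 mm across, 6 mm thick; origin under its centre. Bystander.
- scoop: Steel sugar scoop lying on the counter, about 180 mm long along its x (bowl to +x, 50 mm wide), 45 mm high; origin under the back of the bowl. Bystander.
There are look-alikes about, which are no part of the job. What is shaped like the part that bears tiffin_bar but purple or yellow is not meant.

How it is judged (in metres and radians):
On the way, in this order (a step that is already met when the one before it is completed fails the run):
1. the tiffin is lifted clear of the counter in the hand, by its bar, the scale still empty (height (world z) of tiffin_bar above 0.25 m and contact force between the fingers and tiffin above 0.5 N and value of joint scale_hook below 0.004 m), for 0.2 s.
2. the middle of the bar lies in the hook and draws the pointer down while the hand still holds the tiffin (x of tiffin_bar in the frame of hook_seat between -0.02 and 0.02 m and y of tiffin_bar in the frame of hook_seat between -0.01 and 0.01 m and z of tiffin_bar in the frame of hook_seat between -0.008 and 0.008 m and contact force between the fingers and tiffin above 0.5 N and value of joint scale_hook above 0.005 m), for 0.2 s.
At the end, for the whole second after the job is handed in: The tiffin hangs free and let go, its bar down in the hook (10 mm across, 8 mm in height, middle within 20 mm), the hook drawn down 6 to 60 mm by the weight, upright within 0.15 rad, pointer settled (under 8 mm/s), tiffin at rest (under 40 mm/s, 0.4 rad/s) (x of tiffin_bar in the frame of hook_seat between -0.02 and 0.02 m and y of tiffin_bar in the frame of hook_seat between -0.01 and 0.01 m and z of tiffin_bar in the frame of hook_seat between -0.008 and 0.008 m and value of joint scale_hook between 0.006 and 0.06 m and velocity of joint scale_hook between -0.008 and 0.008 m/s and contact force between tiffin and scale_stand above 2 N and contact force between the fingers and tiffin below 0.1 N and angle between tiffin_bar's own z axis and vertical below 0.15 rad and linear speed of tiffin below 0.04 m/s and angular speed of tiffin below 0.4 rad/s); the robot touches nothing.
It fails at once if the pointer jumps: the hook moves faster than 60 mm/s down or up (load dropped on, let go too early, or pulled down too far and let spring back) (velocity of joint scale_hook above 0.06 m/s or velocity of joint scale_hook below -0.06 m/s).
It fails at once if the tiffin tugs, presses or knocks on the scale with more than 22 N (contact force between tiffin and scale_stand above 22 N).
It fails at once if the robot itself presses or knocks the scale with more than 10 N (contact force between any of the fingers, the arm and scale_stand above 10 N).
It fails at once if the tiffin is tipped by more than 0.5 rad (angle between tiffin_bar's own z axis and vertical above 0.5 rad).
It fails at once if one of the other things on the island is moved by more than 25 mm (distance of any of teapot, mug_a, mug_b, sugar_jar, coaster, scoop from where it was at the start of the episode above 0.025 m).
It also fails if it takes over 58 s, if anything falls off the work surface, if the arm or the gripper's body presses on something with over 40 N, if the wrist force passes 120 N, or if a joint passes its speed limit or range.

ROBOT

A 6-joint arm with a two-finger parallel gripper is mounted at the origin on the work surface. World frame = base frame: x ahead of the robot, y to its left, z up, the work surface at z = 0. Lengths are in m, angles in degrees, forces in N, time in s.
With the tool pointing down it reaches from about 0.25 to 0.725 m from the base axis. Payload 9.7 kg.
Tool frame: the origin (TCP) lies between the finger pads; the fingertips stand 11 mm ahead of it and the grasp point (between the pads) lies 8 mm behind it; y points along the fingers, x is the direction in which the jaws open and shut, and the axes are right-handed (so a half turn about y gives the same grasp; the last joint's range is limited). The gripper opens to 85 mm and grips with 20 to 120 N. Pads are 22 mm wide; open, the fingers measure 114 mm over their backs; the gripper's body (76 mm by 85 mm) begins 54 mm behind the grasp point. The pads swing forward as they close: fully open they stand 13 mm farther back than shut.
Start: joints at [72.708, 4.979, 10.078, 95.1, 0, 90], TCP at [0.163, 0.525, 0.242] pointing down, gripper open.
Joint ranges: [-179.16, 179.16], [-48.56, 103.87], [-65.8, 70.77], [-126.05, 130.52], [-82.76, 87.17], [-180, 180]. Speed limits (degrees/s): [127.2, 127.2, 147.25, 180, 180, 180].

INTERFACE

Orientations are given as [roll, pitch, yaw] about the fixed x, y, z axes, in that order (R = Rz(yaw) Ry(pitch) Rx(roll)).
In Python, from workcell import bot, vision gives the robot as it stands. The module is installed in compiled form; this text tells all that it offers.
- The arm moves only by the shell command python3 -m crank 'ROWS' [OPENING] [FORCE]. ROWS is text: rows parted by semicolons, each of 6 numbers parted by spaces: the shift along the tool's x, y, z in m, then the turn, a rotation vector about the tool's x, y, z in rad. A call has 1 to 8 rows; each row is the pose to reach, as a shift and turn from the pose commanded when the call began, along the tool's axes at that moment; what a row does not reach only later rows make up. A row lasts 1/10 s, in which the tool goes at most 50 mm and 8.59 degrees, less where a joint would pass 70% of its speed; a pose out of reach is approached as far as the arm can. A call with a gripper value outside its range is refused whole. OPENING is the gripper's target within -1 to 1 (shut at 1, half-way at 0, fully open at -1), set as the call begins (- or left out, the last holds). The fingers move at their own pace and stop on an object; FORCE is the grip in N (left out, the last holds). Time passes only in rows, so rows that repeat a pose let the fingers close. It gives the time, the measured TCP pose, the force and the opening at its end, in the units of the state.
- bot.get_obs(): the state, without advancing time (a new reading comes with each control period).
- vision.camera(name): name is "scene" or "top" or "wrist"; returns the picture (420x560x3 uint8, red, green, blue); there is no depth.
- vision.get_calibration(name): a dict with "fx", "fy", "cx", "cy" (pixels), "rvec" (rotation vector, rad) and "tvec" (3), from world to camera coordinates, as OpenCV has them. Camera axes: x right, y down, z forward; pixel columns grow to the right and rows downward; lengths in m; the calibration is good to about 2 mm. The wrist camera is an equidistant fisheye: a pixel r from the principal point sees the ray r / f radians off the axis. A picture is of the moment at which its call begins: read the wrist's pose just before it. get_calibration takes no time and is no camera call; for the wrist camera it gives the pose at the moment of the call.
- bot.job_done(): hands the job in, once; it reports no verdict.
The state is a dict: "time": time; "q": joint angles; "qd": joint speeds; "joint_efforts": joint torques, N m; "ee_pos": TCP position; "tcp_rot": TCP orientation; "wrist_force": force on the tool from outside, world axes, zero at the start; "torque": the same for the moment, N m; "opening": finger opening in m.
Only numpy, scipy, OpenCV 4.12 (cv2) and the standard library are available. Lean on these libraries where they do the work, as an engineer would, in place of code of your own. Each camera call takes 0.05 s, during which the arm holds its last target. There are 200 camera calls.

## Working session

There is one attempt and no reset: what is moved stays moved. The work goes in short steps, Python scripts to look and compute and a shell command to move; the robot and the scene stay as the last step left them, time stands still between calls to the robot, and variables do not carry over. Pictures are saved under pics/ and viewed, about 8 in all and at most 12, crops included, and the job is handed in when it is done.

```bash
mkdir -p pics
python3 - <<'E'
from workcell import bot, vision
import cv2,numpy as np
print(bot.get_obs())
for n in("scene","top"):
    im=vision.camera(n); cv2.imwrite(f"pics/{n}0.png",im[:,:,::-1])
    c=vision.get_calibration(n);R=cv2.Rodrigues(np.array(c["rvec"]))[0];print(n,c,"pos",-R.T@np.array(c["tvec"]))
E
```

```text
{'time': 0.0, 'q': array([7.27063314e+01, 5.00942338e+00, 1.00357009e+01, 9.50988330e+01,
       1.43453641e-03, 9.00005122e+01]), 'qd': array([ 0.02246401,  0.01806534, -0.02460904, -0.03229375, -0.03374918,
        0.02567709]), 'joint_efforts': array([ 1.75344197e-03, -5.20396471e+01,  4.64795065e+01,  1.65233226e-02,
        3.04572359e-05,  9.17871432e-06]), 'ee_pos': array([0.1634308 , 0.52494325, 0.24161031]), 'tcp_rot': array([-8.99985661e+01,  7.25555313e-02,  7.27058193e+01]), 'wrist_force': array([-0.56264279, -0.65688289, -0.45242058]), 'torque': array([-4.60065578e-05, -3.80081993e-02,  1.25155226e-02]), 'opening': 0.08521964403363547}
scene {'fx': 428.0833294161647, 'fy': 428.0833294161647, 'cx': 282.34782487620913, 'cy': 209.1757530757971, 'rvec': array([ 0.65803933,  2.61513822, -1.12992405]), 'tvec': array([0.47629731, 0.08831902, 1.38887386])} pos [0.89674796 0.59859703 1.00057718]
top {'fx': 401.5160679471826, 'fy': 401.5160679471826, 'cx': 285.6527681113248, 'cy': 201.18406675099675, 'rvec': array([ 2.11976936, -2.16122658,  0.19960119]), 'tvec': array([-0.16108535,  0.4716083 ,  1.06084232])} pos [ 0.28293005 -0.14999765  1.12747532]
```

View pics/scene0.png

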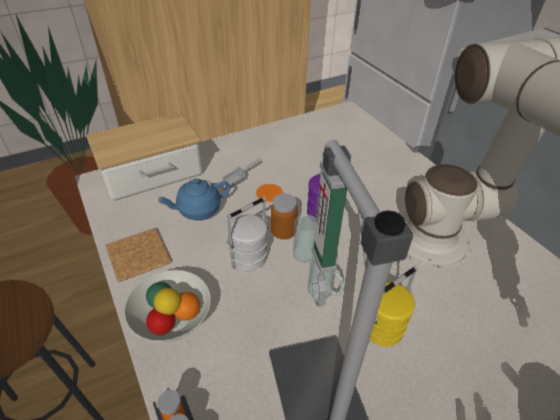

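View pics/top0.png

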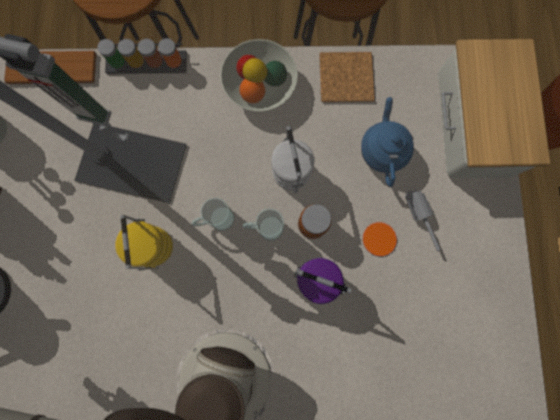

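```bash
cat > h.py <<'E'
import cv2,numpy as np
from workcell import bot,vision
class Cam:
    def __init__(s,n,c=None):
        c=c or vision.get_calibration(n);s.K=np.array([[c["fx"],0,c["cx"]],[0,c["fy"],c["cy"]],[0,0,1]]);s.R=cv2.Rodrigues(np.array(c["rvec"]))[0];s.t=np.array(c["tvec"]);s.o=-s.R.T@s.t
    def ray(s,u,v): d=s.R.T@np.linalg.solve(s.K,[u,v,1.]);return d/np.linalg.norm(d)
    def plane(s,u,v,z): d=s.ray(u,v);return s.o+d*(z-s.o[2])/d[2]
    def proj(s,p): q=s.K@(s.R@np.array(p,float)+s.t);return q[:2]/q[2]
def tri(c1,p1,c2,p2):
    A=[];b=[]
    for c,p in((c1,p1),(c2,p2)):
        d=c.ray(*p);M=np.eye(3)-np.outer(d,d);A.append(M);b.append(M@c.o)
    x=np.linalg.lstsq(np.vstack(A),np.hstack(b),rcond=None)[0]
    return x,[np.linalg.norm(a@x-bb) for a,bb in zip(A,b)]
E
python3 - <<'E'
from h import *
T=Cam("top");S=Cam("scene")
for p in[(95,122),(187,140),(170,203),(77,180)]:print("plate",p,T.plane(*p,.01).round(3))
s=cv2.imread("pics/scene0.png");t=cv2.imread("pics/top0.png")
f=lambda im,x,y,w,h,k:cv2.resize(im[y:y+h,x:x+w],None,fx=k,fy=k,interpolation=cv2.INTER_CUBIC)
a=f(s,215,190,140,120,3);b=f(t,260,120,70,80,4.5);c=f(t,60,70,140,140,3)
C=np.zeros((600,800,3),np.uint8)
C[0:360,0:420]=f(s,210,190,140,120,3)
C[0:300,430:800]=f(t,250,115,74,60,5)
C[300:600,430:800]=f(t,80,100,74,60,5)
C[365:600,0:420]=f(s,270,240,84,47,5)
cv2.imwrite("pics/crop1.png",C)
E
```

```text
plate (95, 122) [0.717 0.377 0.01 ]
plate (187, 140) [0.658 0.11  0.01 ]
plate (170, 203) [0.474 0.154 0.01 ]
plate (77, 180) [0.545 0.418 0.01 ]
```

View pics/crop1.png

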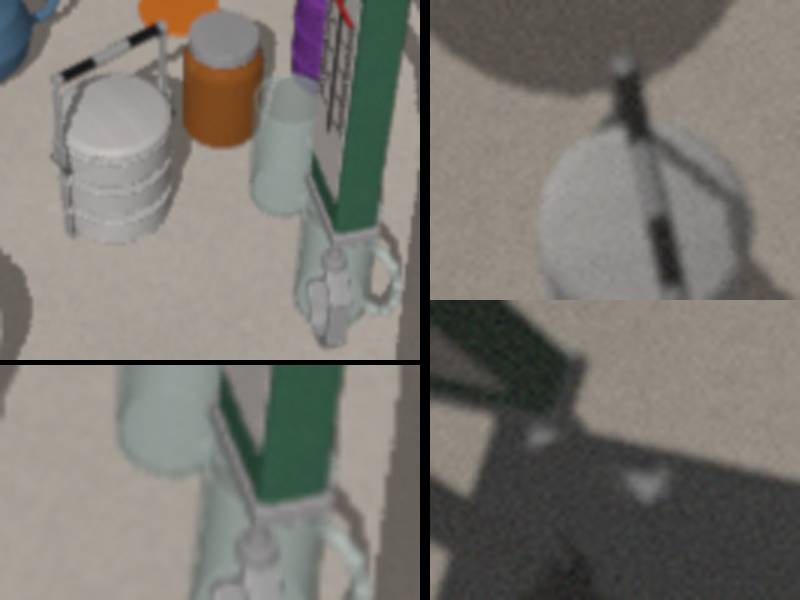

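Run:
```python
from h import *
T=Cam("top");S=Cam("scene")
for p in[(288.4,128),(299,177)]:print("top end",T.plane(*p,.212).round(3))
for p in[(229,216),(265,199)]:print("scene end",S.plane(*p,.212).round(3))
# shadows-free check of the black grips by mask in both views
for n,C,b in(("top",T,(278,122,306,182)),("scene",S,(222,190,272,222))):
    im=cv2.imread(f"pics/{n}0.png");x0,y0,x1,y1=b
    m=(im[y0:y1,x0:x1].max(2)<70).astype(np.uint8)
    k,l,st,ce=cv2.connectedComponentsWithStats(m)
    for i in range(1,k):
        if st[i,4]>12:
            c=ce[i]+(x0,y0);print(n,st[i,4],c.round(1),C.plane(*c,.212).round(4))
for p in[(102,127),(123,137)]:print("hook top",T.plane(*p,.285).round(3),T.plane(*p,.335).round(3))
y=np.array([.065,.266]);y/=np.linalg.norm(y);o=np.array([.566,.132])+.06*y
print(o,"seat px",T.proj([*o,.285]),S.proj([*o,.285]))
im=cv2.imread("pics/top0.png");im2=cv2.imread("pics/scene0.png")
C=np.zeros((600,800,3),np.uint8)
g=lambda im:np.clip(im.astype(float)*1.6,0,255).astype(np.uint8)
f=lambda im,x,y,w,h,k:cv2.resize(g(im[y:y+h,x:x+w]),None,fx=k,fy=k,interpolation=cv2.INTER_CUBIC)
C[:600,:390]=f(im,85,100,39,60,10);C[:600,400:]=f(im2,300,245,40,60,10)
cv2.imwrite("pics/crop2.png",C)
```

```text
top end [ 0.616 -0.177  0.212]
top end [ 0.496 -0.199  0.212]
scene end [ 0.612 -0.178  0.212]
scene end [ 0.497 -0.194  0.212]
top 61 [289.9 135.6] [ 0.5975 -0.1803  0.212 ]
top 48 [296.8 165. ] [ 0.5251 -0.1949  0.212 ]
scene 33 [257.5 201.4] [ 0.5197 -0.1952  0.212 ]
scene 34 [235.7 212.7] [ 0.5912 -0.1814  0.212 ]
hook top [0.598 0.232 0.285] [0.58  0.209 0.335]
hook top [0.575 0.185 0.285] [0.557 0.165 0.335]
[0.58024259 0.19028506] seat px [120.75244139 134.6266248 ] [314.88483698 297.1806088 ]
```

View pics/crop2.png

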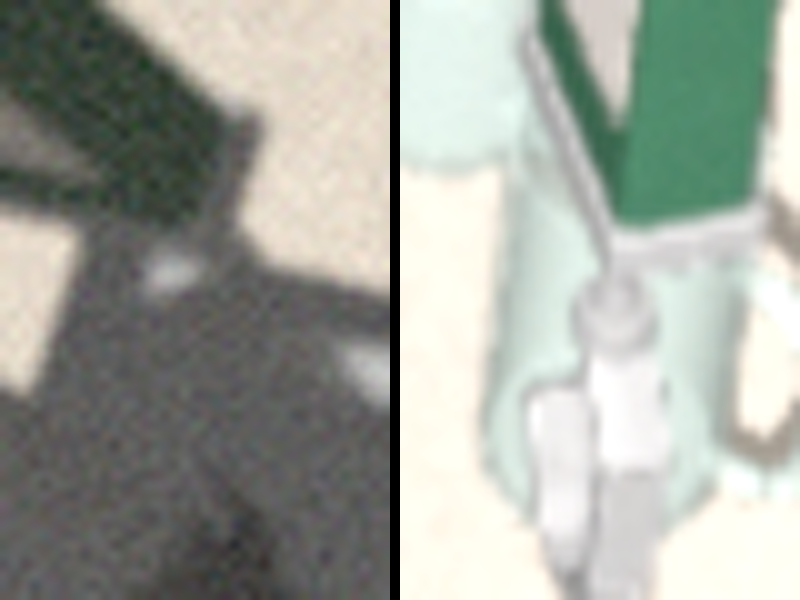

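```bash
cat >> h.py <<'E'
from scipy.spatial.transform import Rotation as Ro
def pose():
    o=bot.get_obs();return np.array(o["ee_pos"]),Ro.from_euler("xyz",o["tcp_rot"],degrees=True)
def tool(yaw,lean,s):
    "bar yaw deg, lean deg (body back toward -u), s=+1: jaw x at yaw+90, -1: yaw-90"
    u=np.array([np.cos(np.radians(yaw)),np.sin(np.radians(yaw)),0]);l=np.radians(lean)
    y=u*np.sin(l)-np.array([0,0,1])*np.cos(l);x=s*np.array([-u[1],u[0],0]);return Ro.from_matrix(np.c_[x,y,np.cross(x,y)])
def rel(p,R=None,cur=None):
    p0,R0=cur or pose();R=R or R0
    return np.r_[R0.inv().apply(np.array(p)-p0),(R0.inv()*R).as_rotvec()].round(4)
E
python3 - <<'E'
from h import *
p,R=pose();print(R.as_matrix().round(3))
R1=Ro.from_rotvec([0,0,np.radians(10)])*R
print(rel([.30,.25,.36],R1))
E
```

```text
[[ 0.297 -0.    -0.955]
 [ 0.955 -0.001  0.297]
 [-0.001 -1.     0.   ]]
[-2.221e-01 -1.181e-01 -2.121e-01 -2.000e-04 -1.745e-01  0.000e+00]
```

```bash
python3 -m crank '-0.03 -0.06 -0.03 0 -0.03 0;-0.22 -0.118 -0.212 0 -0.175 0;-0.22 -0.118 -0.212 0 -0.175 0;-0.22 -0.118 -0.212 0 -0.175 0;-0.22 -0.118 -0.212 0 -0.175 0;-0.22 -0.118 -0.212 0 -0.175 0;-0.22 -0.118 -0.212 0 -0.175 0;-0.22 -0.118 -0.212 0 -0.175 0' -1
python3 - <<'E'
from h import *
o=bot.get_obs();print(o["q"].round(1),o["time"])
for s in(1,-1):print(rel([.42,0,.36],tool(11.2,30,s)))
E
```

```text
time: 0.9
ee_pos: [0.3018, 0.2492, 0.3619]
tcp_rot: [-90.1, -0.1, 82.5]
wrist_force: [-0.0, -0.5, 0.5]
opening: 0.0856
[ 39.6 -11.8   7.9 109.6  -0.   47.1] 0.9
[-0.2316  0.0019 -0.1498 -0.5165 -0.3194 -0.0846]
[-2.316e-01  1.900e-03 -1.498e-01  1.192e-01  2.728e+00 -7.275e-01]
```

```bash
python3 -m crank '-0.232 0.002 -0.15 -0.516 -0.319 -0.085;-0.232 0.002 -0.15 -0.516 -0.319 -0.085;-0.232 0.002 -0.15 -0.516 -0.319 -0.085;-0.232 0.002 -0.15 -0.516 -0.319 -0.085;-0.232 0.002 -0.15 -0.516 -0.319 -0.085;-0.232 0.002 -0.15 -0.516 -0.319 -0.085;-0.232 0.002 -0.15 -0.516 -0.319 -0.085;-0.232 0.002 -0.15 -0.516 -0.319 -0.085'
python3 - <<'E'
from h import *
o=bot.get_obs();print(o["q"].round(1),o["time"])
R=tool(11.2,30,1);u=np.array([np.cos(np.radians(11.2)),np.sin(np.radians(11.2)),0])
g=np.array([.5585,-.188,.212])-.038*u
tcp=g+.008*R.as_matrix()[:,1]
pre=tcp-.09*R.as_matrix()[:,1]
print("tcp",tcp,"pre",pre,rel(pre,R))
E
```

```text
time: 1.7
ee_pos: [0.42, 0.0019, 0.3576]
tcp_rot: [-119.8, -0.1, 101.2]
wrist_force: [-0.9, -0.0, -0.1]
opening: 0.0855
[ -4.9 -36.6 -15.   82.9   8.  -14.1] 1.7
tcp [ 0.52514752 -0.19460397  0.2050718 ] pre [ 0.48100454 -0.20334451  0.28301408] [-2.133e-01  7.440e-02  1.960e-02 -4.300e-03 -2.000e-04  1.100e-03]
```

```bash
python3 -m crank '-0.213 0.074 0.02 0 0 0;-0.213 0.074 0.02 0 0 0;-0.213 0.074 0.02 0 0 0;-0.213 0.074 0.02 0 0 0;-0.213 0.074 0.02 0 0 0;-0.213 0.074 0.02 0 0 0;-0.213 0.074 0.02 0 0 0'
python3 - <<'E'
from h import *
o=bot.get_obs();print(o["q"].round(1),o["time"])
import pickle
c=vision.get_calibration("wrist");im=vision.camera("wrist")[:,:,::-1];pickle.dump(c,open("w0.pkl","wb"));print(c)
cv2.imwrite("pics/w0.png",im)
E
```

```text
time: 2.4
ee_pos: [0.4819, -0.2, 0.2836]
tcp_rot: [-119.8, -0.1, 101.6]
wrist_force: [0.4, 0.2, 0.5]
opening: 0.0853
[-33.1 -20.6 -13.3  75.3  20.5 -40.7] 2.4
{'fx': 325.19226210127806, 'fy': 325.19226210127806, 'cx': 280.0270911668015, 'cy': 204.08655034202386, 'rvec': array([-1.58312199, -1.93974843, -0.83408129]), 'tvec': array([ 0.29362319, -0.47013135,  0.02937666])}
```

View pics/w0.png

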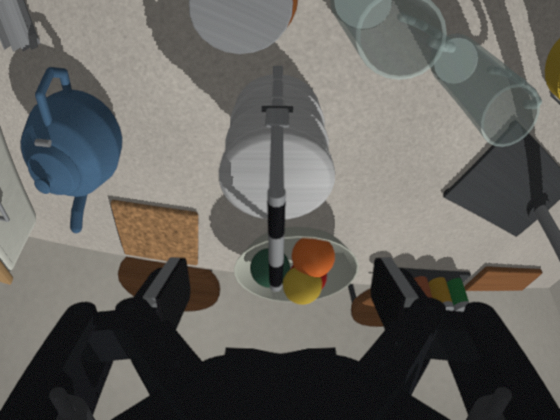

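```bash
cat >> h.py <<'E'
class Fish(Cam):
    def ray(s,u,v):
        a=np.array([u-s.K[0,2],v-s.K[1,2]])/s.K[0,0];r=np.linalg.norm(a)
        d=s.R.T@np.r_[a/r*np.sin(r),np.cos(r)];return d
    def proj(s,p):
        q=s.R@np.array(p,float)+s.t;th=np.arctan2(np.hypot(*q[:2]),q[2]);return s.K[:2,2]+s.K[0,0]*th*q[:2]/np.hypot(*q[:2])
E
python3 - <<'E'
from h import *
import pickle
W=Fish("wrist",pickle.load(open("w0.pkl","rb")));im=cv2.imread("pics/w0.png")
m=(im[190:295,262:292].max(2)<60).astype(np.uint8)
k,l,st,ce=cv2.connectedComponentsWithStats(m)
P=[]
for i in range(1,k):
    if st[i,4]>30:
        c=ce[i]+(262,190);p=W.plane(*c,.212);print(st[i],c.round(1),p.round(4))
u=np.array([np.cos(np.radians(11.2)),np.sin(np.radians(11.2)),0])
for d in(-54,-18,18,54):print(d,W.proj(np.array([.5585,-.188,.212])+d/1000*u).round(1))
for y in range(195,295,4):print(y,im[y,277].tolist(),end=' ')
E
```

```text
[  6  13  17  36 519] [275.6 221.7] [ 0.5268 -0.1951  0.212 ]
[  0  58  28  39 583] [273.3 269.7] [ 0.5896 -0.1849  0.212 ]
-54 [276.8 200.4]
-18 [276.8 234.4]
18 [276.8 261.3]
54 [276.9 282.9]
195 [72, 72, 71] 199 [132, 132, 130] 203 [137, 136, 134] 207 [64, 63, 62] 211 [21, 20, 20] 215 [23, 21, 20] 219 [26, 23, 24] 223 [24, 20, 21] 227 [24, 23, 23] 231 [23, 21, 19] 235 [23, 19, 19] 239 [107, 107, 106] 243 [135, 134, 133] 247 [136, 136, 134] 251 [136, 135, 133] 255 [136, 134, 133] 259 [137, 136, 134] 263 [136, 134, 133] 267 [73, 72, 71] 271 [21, 18, 19] 275 [24, 23, 24] 279 [22, 21, 21] 283 [23, 22, 21] 287 [101, 100, 99] 291 [115, 117, 116]
```

Run:
```python
from h import *
R=tool(11.2,30,1);u=np.array([np.cos(np.radians(11.2)),np.sin(np.radians(11.2)),0])
p,R0=pose();print(p,R0.as_euler("xyz",degrees=True))
g=np.array([.562,-.1873,.212])-.037*u
print(rel(g+.008*R.as_matrix()[:,1],R))
```

```text
[ 0.4818352  -0.19982397  0.28442054] [-1.19822858e+02 -3.58493237e-02  1.01598640e+02]
[-0.0037  0.0927 -0.0022 -0.0031  0.0057  0.004 ]
```

```bash
python3 -m crank '-0.001 0.03 -0.001 0 0 0;-0.003 0.05 -0.002 0 0.003 0;-0.003 0.07 -0.002 0 0.003 0;-0.003 0.085 -0.002 0 0.003 0;-0.003 0.093 -0.002 0 0.003 0;-0.003 0.093 -0.002 0 0.003 0'
python3 - <<'E'
from h import *
R=tool(11.2,30,1);u=np.array([np.cos(np.radians(11.2)),np.sin(np.radians(11.2)),0])
g=np.array([.562,-.1873,.212])-.037*u
print(rel(g+.008*R.as_matrix()[:,1],R))
cv2.imwrite("pics/w1.png",vision.camera("wrist")[:,:,::-1])
E
```

```text
time: 3.05
ee_pos: [0.5291, -0.1936, 0.2043]
tcp_rot: [-119.8, -0.1, 101.4]
wrist_force: [0.3, 0.0, 0.2]
opening: 0.0854
[-0.0002 -0.0004 -0.0008 -0.0032  0.0026  0.0036]
```

View pics/w1.png

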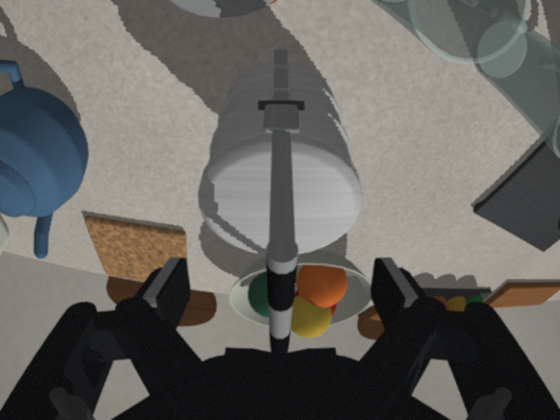

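The bar (near black grip at about (280,287)) is centred between the open pads (170 and 395, row 285). Closing.

```bash
python3 -m crank '0 0 0 0 0 0;0 0 0 0 0 0;0 0 0 0 0 0;0 0 0 0 0 0;0 0 0 0 0 0;0 0 0 0 0 0;0 0 0 0 0 0;0 0 0 0 0 0' 1 110
python3 -m crank '0 0 0 0 0 0;0 0 0 0 0 0;0 0 0 0 0 0;0 0 0 0 0 0'
python3 - <<'E'
from h import *
p,R=pose();M=R.as_matrix();print(M.T@[0,0,.05],bot.get_obs()["torque"])
E
```

```text
time: 3.9
ee_pos: [0.529, -0.1955, 0.2048]
tcp_rot: [-119.9, -0.1, 101.3]
wrist_force: [-1.4, -0.6, 4.1]
opening: 0.0087
time: 4.3
ee_pos: [0.529, -0.1955, 0.2048]
tcp_rot: [-119.9, -0.1, 101.3]
wrist_force: [-2.6, -1.3, 5.6]
opening: 0.0082
[ 5.44338560e-05 -4.33620868e-02 -2.48943059e-02] [-0.13941345  0.37050602 -0.15053558]
```

```bash
python3 -m crank '0 -0.004 -0.002 0 0 0;0 -0.007 -0.004 0 0 0;0 -0.011 -0.0065 0 0 0;0 -0.015 -0.0087 0 0 0;0 -0.02 -0.0115 0 0 0;0 -0.026 -0.015 0 0 0;0 -0.026 -0.015 0 0 0;0 -0.026 -0.015 0 0 0'
python3 - <<'E'
from h import *
print(bot.get_obs()["torque"])
a=vision.camera("scene")[180:300,200:330,::-1];b=vision.camera("wrist")[:,:,::-1]
cv2.imwrite("pics/lift.png",np.hstack([cv2.resize(a,(440,420)),cv2.resize(b[150:420,170:400],(358,420))]))
E
```

```text
time: 5.1
ee_pos: [0.5291, -0.1954, 0.2347]
tcp_rot: [-119.8, -0.1, 101.3]
wrist_force: [-1.4, 0.0, -4.5]
opening: 0.0087
[-0.16673226  1.05541849  0.03535611]
```

View pics/lift.png

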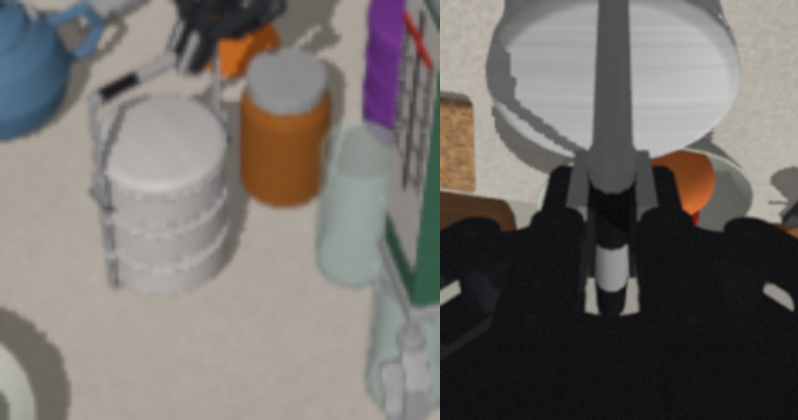

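```bash
python3 -m crank '0 -0.02 -0.0115 0 0 0;0 -0.045 -0.026 0 0 0;0 -0.07 -0.04 0 0 0;0 -0.09 -0.052 0 0 0;0 -0.112 -0.065 0 0 0;0 -0.112 -0.065 0 0 0;0 -0.112 -0.065 0 0 0;0 -0.112 -0.065 0 0 0'
python3 - <<'E'
from h import *
o=bot.get_obs();print(o["torque"],o["wrist_force"],o["q"].round(1))
T=Cam("top");S=Cam("scene");a=vision.camera("scene")[:,:,::-1];b=vision.camera("top")[:,:,::-1]
for p in[(214,208),(222,220),(265,220),(273,230)]:print("mug",p,T.plane(*p,.135).round(3),T.plane(*p,0).round(3))
cv2.imwrite("pics/s2.png",a);cv2.imwrite("pics/t2.png",b)
C=np.zeros((600,800,3),np.uint8)
C[:,:400]=cv2.resize(a[150:330,200:320],(400,600));C[:300,400:]=cv2.resize(b[110:230,180:340],(400,300));C[300:,400:]=cv2.resize(b[90:240,60:260],(400,300))
cv2.imwrite("pics/c3.png",C)
E
```

```text
time: 6.0
ee_pos: [0.5294, -0.1954, 0.3618]
tcp_rot: [-119.7, -0.2, 101.3]
wrist_force: [0.3, 0.4, -5.0]
opening: 0.0086
[-0.18813689  1.05076581 -0.06794632] [ 0.29618926  0.41525228 -4.96558862] [-29.3 -13.2   1.1  81.   18.9 -36.6]
mug (214, 208) [0.438 0.011 0.135] [0.46  0.032 0.   ]
mug (222, 220) [ 0.408 -0.009  0.135] [0.425 0.01  0.   ]
mug (265, 220) [ 0.406 -0.116  0.135] [ 0.423 -0.112  0.   ]
mug (273, 230) [ 0.381 -0.136  0.135] [ 0.394 -0.134  0.   ]
```

View pics/c3.png

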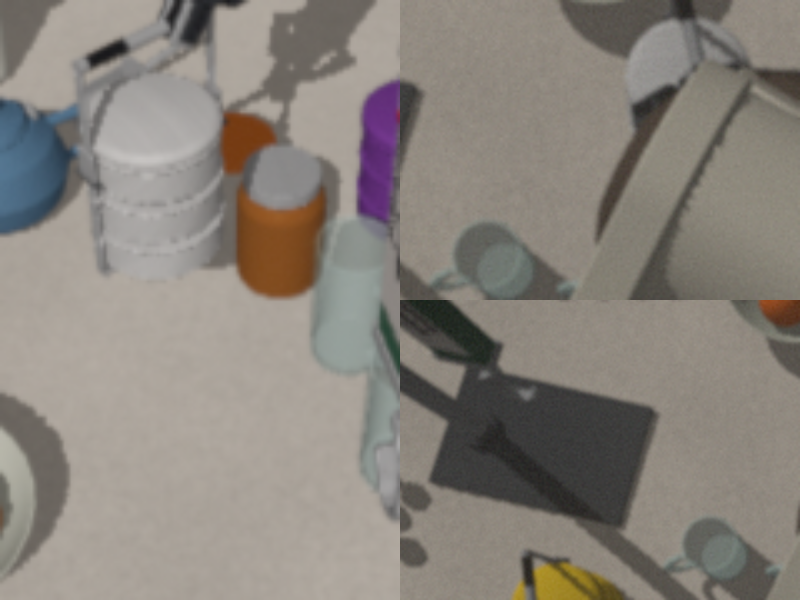

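Run:
```python
from h import *
T=Cam("top");S=Cam("scene")
b=cv2.imread("pics/t2.png")
A=T.plane(187.5,145,.01);B=T.plane(171,202,.01);C=T.plane(75,181,.01);print(A,B,C)
m=(b.max(2)<90).astype(np.uint8);
# right edge & near edge subpixel: dark plate vs light counter
g=cv2.GaussianBlur(b,(3,3),0).max(2).astype(float)
E1=[];E2=[]
for v in range(152,196,2):
    r=g[v,165:200];i=np.where((r[:-1]<105)&(r[1:]>=105))[0]
    if len(i):E1.append(T.plane(165+i[-1]+.5,v,.01)[:2])
for uu in range(85,165,3):
    r=g[170:215,uu];i=np.where((r[:-1]<105)&(r[1:]>=105))[0]
    if len(i):E2.append(T.plane(uu,170+i[0]+.5,.01)[:2])
l1=cv2.fitLine(np.float32(E1),cv2.DIST_HUBER,0,.001,.001).ravel();l2=cv2.fitLine(np.float32(E2),cv2.DIST_HUBER,0,.001,.001).ravel()
print("edge yaw",np.degrees(np.arctan(l1[1]/l1[0])),np.degrees(np.arctan(l2[1]/l2[0])))
s=np.linalg.solve(np.c_[l1[:2],-l2[:2]],l2[2:]-l1[2:]);B=l1[2:]+s[0]*l1[:2]
x=l1[:2]*np.sign(l1[0]);y=np.array([-x[1],x[0]]);print("corner",B,"hook",B+.09*x+.06*y)
h=B+.09*x+.06*y
for q in([0,0,.285],[0,-.023,.304]):
    w=np.r_[h+x*q[0]+y*q[1],q[2]];print(T.proj(w),S.proj(w))
# far bar end
p,R=pose();u=R.as_matrix()[:,0];u=np.array([u[1],-u[0],0]);gp=p-.008*R.as_matrix()[:,1]
print(gp,u,"far end px pred level",S.proj(gp+.097*u),"5deg down",S.proj(gp+.097*u-[0,0,.0085]))
print("seen as mid of", (224.9,169.8))
```

```text
[0.64309875 0.10871419 0.01      ] [0.47723684 0.15151279 0.01      ] [0.54234296 0.42321722 0.01      ]
edge yaw -15.222184 74.76386
corner [0.46695    0.15176257] hook [0.5695461  0.18602681]
[122.48776463 139.31208035] [318.24609467 293.58537028]
[129.42515889 139.01704305] [315.6613425  278.91672229]
[ 0.5255005  -0.19611326  0.36906083] [0.98066005 0.19569512 0.        ] far end px pred level [221.71941817 169.94518527] 5deg down [221.98506967 172.75353534]
seen as mid of (224.9, 169.8)
```

```bash
cat >> h.py <<'E'
def tgt(hx,hy,yaw,off,z,d=.034,lean=30):
    "tool pose with bar mid at hook + off along hook y"
    a=np.radians(yaw);x=np.array([np.cos(a),np.sin(a),0]);y=np.array([-x[1],x[0],0]);R=tool(yaw,lean,1)
    m=np.array([hx,hy,0])+off*y;m[2]=z
    return m-d*x+.008*R.as_matrix()[:,1],R
E
python3 - <<'E'
from h import *
T=Cam("top");S=Cam("scene");print(tri(S,(316,284.5),T,(127,137)))
P=tgt(.5695,.186,-15.2,-.09,.362);print(P[0],rel(*P))
E
```

```text
(array([0.56887967, 0.17202611, 0.29869903]), [np.float64(0.0013010664338164353), np.float64(0.001301066433815293)])
[0.51695248 0.10701419 0.3550718 ] [ 0.2989  0.0302 -0.0368 -0.0054  0.3994  0.2328]
```

```bash
python3 -m crank '0.01 0.001 -0.001 0 0 0;0.03 0.003 -0.004 0 0.03 0.018;0.055 0.006 -0.007 -0.001 0.07 0.041;0.08 0.008 -0.01 -0.001 0.11 0.064;0.105 0.011 -0.013 -0.002 0.145 0.085;0.13 0.013 -0.016 -0.002 0.18 0.105;0.155 0.016 -0.019 -0.003 0.215 0.125;0.18 0.018 -0.022 -0.003 0.25 0.146'
python3 - <<'E'
from h import *
P=tgt(.5695,.186,-15.2,-.09,.362);print(P[0],rel(*P))
o=bot.get_obs();print(o["torque"],o["q"].round(1))
E
```

```text
time: 6.9
ee_pos: [0.5212, -0.0118, 0.3591]
tcp_rot: [-120.0, -0.0, 84.6]
wrist_force: [-0.2, -0.3, -4.8]
opening: 0.009
[0.51695248 0.10701419 0.3550718 ] [ 1.179e-01 -4.100e-03  1.530e-02  1.000e-04  1.483e-01  8.630e-02]
[ 0.04799836  1.08597989 -0.04491348] [  0.1 -24.7  -8.4  76.3  -2.7   4.8]
```

```bash
python3 -m crank '0.024 -0.001 0.003 0 0.03 0.017;0.046 -0.002 0.006 0 0.06 0.035;0.068 -0.003 0.009 0 0.09 0.052;0.09 -0.003 0.012 0 0.12 0.07;0.107 -0.004 0.014 0 0.14 0.082;0.118 -0.004 0.015 0 0.148 0.086;0.118 -0.004 0.015 0 0.148 0.086;0.118 -0.004 0.015 0 0.148 0.086'
python3 - <<'E'
from h import *
import pickle
P=tgt(.5695,.186,-15.2,-.09,.362);print(P[0],rel(*P))
o=bot.get_obs();print(o["torque"],o["q"].round(1))
c=vision.get_calibration("wrist");im=vision.camera("wrist")[:,:,::-1];pickle.dump(c,open("w3.pkl","wb"));cv2.imwrite("pics/w3.png",im)
t=vision.camera("top")[:,:,::-1];s=vision.camera("scene")[:,:,::-1];cv2.imwrite("pics/t3.png",t);cv2.imwrite("pics/s3.png",s)
C=np.zeros((600,800,3),np.uint8);C[:,:500]=cv2.resize(im[100:400,240:490],(500,600));C[:300,500:]=cv2.resize(s[190:310,220:340],(300,300));C[300:,500:]=cv2.resize(t[80:200,80:200],(300,300))
cv2.imwrite("pics/c4.png",C)
E
```

```text
time: 7.7
ee_pos: [0.5175, 0.1059, 0.3551]
tcp_rot: [-120.0, 0.0, 75.0]
wrist_force: [0.1, -0.2, -4.1]
opening: 0.0092
[0.51695248 0.10701419 0.3550718 ] [ 0.001  -0.0004  0.0008 -0.0006  0.0031  0.0009]
[ 0.21238782  1.03987138 -0.0209434 ] [ 20.2 -19.9  -5.   79.7 -16.8  31.4]
```

View pics/c4.png

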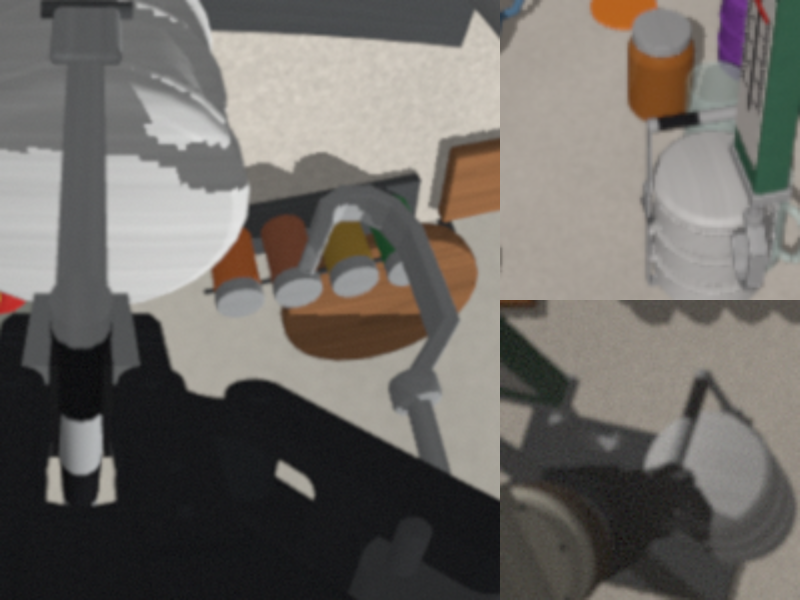

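Run:
```python
from h import *
import pickle
W=Fish("wrist",pickle.load(open("w3.pkl","rb")));S=Cam("scene");T=Cam("top")
print("cam",W.o)
a=np.radians(-15.2);x=np.array([np.cos(a),np.sin(a),0]);y=np.array([-x[1],x[0],0])
w=W.plane(395.5,235,.303);print("lip",w,"-> seat",w+.023*y)
for z in(.300,.306):print(W.plane(395.5,235,z))
print("tri W,S",tri(W,(395.5,235),S,(316,284.5)));
print("tri W,T",tri(W,(395.5,235),T,(127,137)))
for h in([.5695,.186],[.575,.194]):
    for q in([0,-.023,.303],[0,0,.285-.007],[-.007,.015,.333],[0,0,.35]):
        print(h,q,(W.proj(np.r_[h,0]+q[0]*x+q[1]*y+[0,0,q[2]])-[240,100])*2)
p,R=pose();u=x;gp=p-.008*R.as_matrix()[:,1]
for d in(.012,.016,.02,.048,.052,.056):print("bar d",d,(W.proj(gp+d*u)-[240,100])*2)
for d in(.09,.094,.098):print("far end",d,(S.proj(gp+d*u)-[220,190])*2.5,(T.proj(gp+d*u)-[80,80])*2.5)
```

```text
cam [0.39272945 0.13801308 0.43153656]
lip [0.57372723 0.17004475 0.303     ] -> seat [0.57975758 0.19224012 0.303     ]
[0.57795165 0.17079235 0.3       ]
[0.5695028  0.16929714 0.306     ]
tri W,S (array([0.57073095, 0.17236091, 0.30324005]), [np.float64(0.003074200179352698), np.float64(0.003074200179352401)])
tri W,T (array([0.56697475, 0.1683661 , 0.30753529]), [np.float64(0.0005432532566881702), np.float64(0.0005432532566884176)])
[0.5695, 0.186] [0, -0.023, 0.303] [293.04186539 254.80966793]
[0.5695, 0.186] [0, 0, 0.27799999999999997] [337.63902617 199.88657532]
[0.5695, 0.186] [-0.007, 0.015, 0.333] [430.15754601 313.6134724 ]
[0.5695, 0.186] [0, 0, 0.35] [394.50072974 376.7632588 ]
[0.575, 0.194] [0, -0.023, 0.303] [316.26736751 260.57978645]
[0.575, 0.194] [0, 0, 0.27799999999999997] [357.67037173 206.15858102]
[0.575, 0.194] [-0.007, 0.015, 0.333] [449.8465097  317.87371438]
[0.575, 0.194] [0, 0, 0.35] [416.30060571 379.57048365]
bar d 0.012 [ 81.73434508 397.19376721]
bar d 0.016 [ 81.63729333 404.62070938]
bar d 0.02 [ 81.54423805 411.71584013]
bar d 0.048 [ 80.98790309 453.61481724]
bar d 0.052 [ 80.91995729 458.67215745]
bar d 0.056 [ 80.85445944 463.53518454]
far end 0.09 [152.49666801 123.80267435] [201.227889   77.8618372]
far end 0.094 [147.70951449 124.58044477] [202.69796819  73.27523364]
far end 0.098 [142.91416167 125.35954734] [204.16560309  68.69625619]
```

Run:
```python
from h import *
c=pose()
for off,z in((-.05,.322),(0,.322)):print(rel(*tgt(.5745,.193,-15.2,off,z),cur=c))
```

```text
[0.0499 0.0359 0.0188 0.0002 0.0013 0.0001]
[0.0999 0.0359 0.0187 0.0002 0.0013 0.0001]
```

```bash
python3 -m crank '0.005 0.008 0.004 0 0 0;0.012 0.017 0.009 0 0 0;0.02 0.026 0.0135 0 0 0;0.03 0.033 0.017 0 0 0;0.04 0.036 0.0187 0 0.001 0;0.048 0.036 0.0187 0 0.001 0;0.05 0.036 0.0187 0 0.001 0;0.05 0.036 0.0187 0 0.001 0'
python3 - <<'E'
from h import *
print(rel(*tgt(.5745,.193,-15.2,0,.322)))
E
```

```text
time: 8.65
ee_pos: [0.5329, 0.1538, 0.3153]
tcp_rot: [-120.0, 0.0, 74.9]
wrist_force: [0.1, -0.5, -4.8]
opening: 0.009
[0.0488 0.0002 0.0001 0.0003 0.0015 0.0006]
```

```bash
python3 -m crank '0.004 0 0 0 0 0;0.012 0 0 0 0 0;0.021 0 0 0 0 0;0.03 0 0 0 0 0;0.038 0 0 0 0 0;0.044 0 0 0 0 0;0.048 0 0 0 0.001 0;0.049 0 0 0 0.001 0'
python3 - <<'E'
from h import *
import pickle
print(rel(*tgt(.5745,.193,-15.2,0,.322)))
c=vision.get_calibration("wrist");im=vision.camera("wrist")[:,:,::-1];pickle.dump(c,open("w5.pkl","wb"));cv2.imwrite("pics/w5.png",im)
s=vision.camera("scene")[:,:,::-1];cv2.imwrite("pics/s5.png",s)
C=np.zeros((600,800,3),np.uint8);C[:,:400]=cv2.resize(im[150:390,200:360],(400,600));C[:,400:]=cv2.resize(s[240:330,280:340],(400,600),interpolation=cv2.INTER_CUBIC)
cv2.imwrite("pics/c5.png",C)
E
```

```text
time: 9.45
ee_pos: [0.5456, 0.201, 0.3147]
tcp_rot: [-120.0, 0.0, 74.8]
wrist_force: [-0.1, 0.1, -3.8]
opening: 0.0087
[-0.0001 -0.0003 -0.0002 -0.0002  0.0003  0.0001]
```

View pics/c5.png

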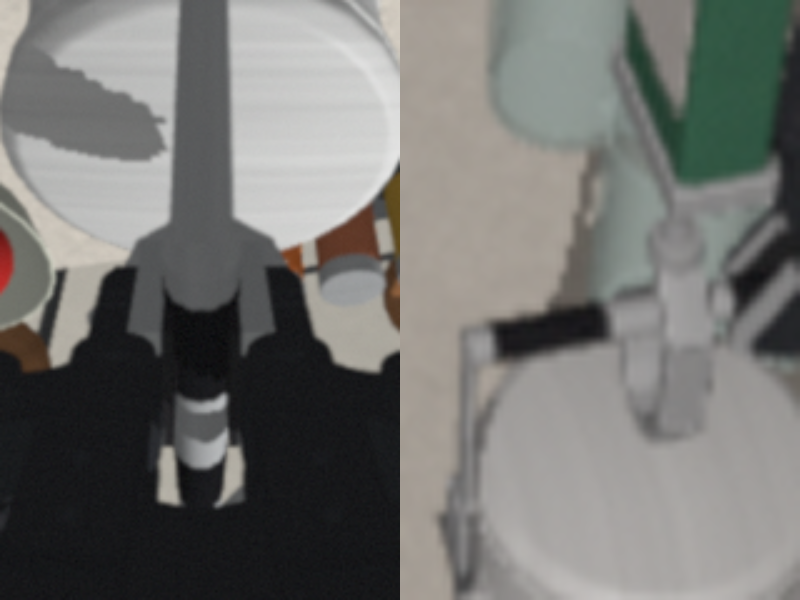

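```bash
python3 -m crank '0 0.004 0.0023 0 0 0;0 0.009 0.0052 0 0 0;0 0.014 0.008 0 0 0;0 0.018 0.0104 0 0 0;0 0.0215 0.0124 0 0 0;0 0.024 0.0139 0 0 0;0 0.026 0.015 0 0 0;0 0.026 0.015 0 0 0'
python3 - <<'E'
from h import *
o=bot.get_obs();print(o["torque"])
for i in range(3):vision.camera("scene");o=bot.get_obs();print(o["wrist_force"].round(2),o["torque"].round(3),o["ee_pos"].round(4))
E
```

```text
time: 10.35
ee_pos: [0.5455, 0.2005, 0.2846]
tcp_rot: [-120.0, 0.0, 74.8]
wrist_force: [-0.3, 0.7, -3.9]
opening: 0.0089
[0.2582584  1.02329524 0.00796041]
[ 0.25  0.94 -4.04] [ 0.3    1.018 -0.006] [0.5455 0.2005 0.2848]
[ 0.13 -0.7  -4.78] [ 0.193  1.01  -0.011] [0.5455 0.2005 0.285 ]
[-0.02  0.19 -4.02] [0.251 0.995 0.011] [0.5456 0.2005 0.2851]
```

```bash
python3 -m crank '0 0.0013 0.0008 0 0 0;0 0.0026 0.0015 0 0 0;0 0.0039 0.0023 0 0 0;0 0.0052 0.003 0 0 0;0 0.0065 0.0038 0 0 0;0 0.0078 0.0045 0 0 0;0 0.0091 0.0053 0 0 0;0 0.0104 0.006 0 0 0'
python3 - <<'E'
from h import *
for i in range(4):vision.camera("scene");o=bot.get_obs();print(o["wrist_force"].round(2),o["torque"].round(3),o["ee_pos"].round(4))
E
```

```text
time: 11.3
ee_pos: [0.5456, 0.2005, 0.2729]
tcp_rot: [-120.0, -0.0, 74.8]
wrist_force: [1.5, -0.9, -3.8]
opening: 0.0091
[ 0.5  -0.78 -3.72] [ 0.232  0.821 -0.022] [0.5455 0.2005 0.2727]
[ 0.13 -0.68 -3.44] [ 0.17   0.912 -0.029] [0.5455 0.2005 0.2728]
[ 0.32 -0.86 -2.96] [0.198 0.853 0.051] [0.5455 0.2005 0.2729]
[ 0.22  0.19 -3.72] [ 0.215  0.896 -0.025] [0.5455 0.2005 0.273 ]
```

```bash
python3 -m crank '0 0.0013 0.0008 0 0 0;0 0.0026 0.0015 0 0 0;0 0.0039 0.0023 0 0 0;0 0.0052 0.003 0 0 0;0 0.0065 0.0038 0 0 0;0 0.0078 0.0045 0 0 0;0 0.0087 0.005 0 0 0;0 0.0087 0.005 0 0 0'
python3 - <<'E'
from h import *
F=[];Tq=[]
for i in range(6):vision.camera("top");o=bot.get_obs();F.append(o["wrist_force"]);Tq.append(o["torque"])
print(np.mean(F,0),np.mean(Tq,0),o["ee_pos"])
s=vision.camera("scene")[:,:,::-1];cv2.imwrite("pics/s6.png",s)
cv2.imwrite("pics/c6.png",cv2.resize(s[150:330,260:360],(444,600) ,interpolation=cv2.INTER_CUBIC))
E
```

```text
time: 12.3
ee_pos: [0.5456, 0.2005, 0.2628]
tcp_rot: [-120.0, -0.0, 74.8]
wrist_force: [0.0, 0.4, -0.6]
opening: 0.0088
[-0.23887578  0.1285321  -1.21695506] [0.20221189 0.58719909 0.03814137] [0.54556421 0.20051587 0.26296097]
```

View pics/c6.png

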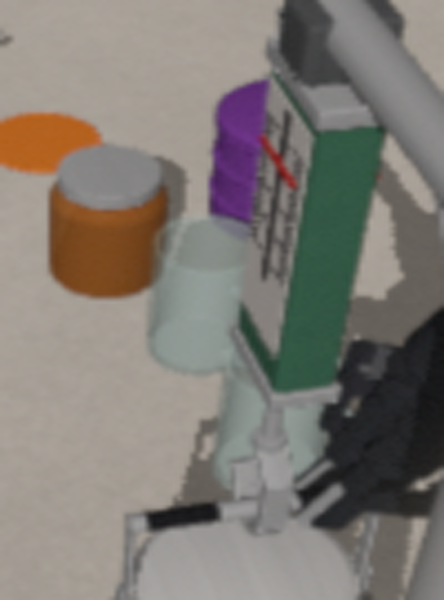

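```bash
python3 -m crank '0 0.0009 0.0005 0 0 0;0 0.0018 0.001 0 0 0;0 0.0027 0.0015 0 0 0;0 0.0035 0.002 0 0 0;0 0.0035 0.002 0 0 0;0 0.0035 0.002 0 0 0'
python3 - <<'E'
from h import *
F=[];Tq=[]
for i in range(12):vision.camera("top");o=bot.get_obs();F.append(o["wrist_force"]);Tq.append(o["torque"])
print(np.mean(F,0),np.mean(Tq,0),o["ee_pos"])
E
```

```text
time: 13.25
ee_pos: [0.5456, 0.2005, 0.2589]
tcp_rot: [-120.0, -0.0, 74.8]
wrist_force: [0.3, 1.1, -0.1]
opening: 0.0089
[-0.11648542  0.52250546 -0.47608318] [0.24361215 0.52927723 0.07698814] [0.54554514 0.20050006 0.25881665]
```

```bash
python3 -m crank '0 0.0009 0.0005 0 0 0;0 0.0017 0.001 0 0 0;0 0.0017 0.001 0 0 0;0 0.0017 0.001 0 0 0' - 60
python3 - <<'E'
from h import *
F=[];Tq=[]
for i in range(24):vision.camera("top");o=bot.get_obs();F.append(o["wrist_force"]);Tq.append(o["torque"])
print(np.mean(F,0),np.std(F,0)/5,np.mean(Tq,0),o["ee_pos"])
E
```

```text
time: 14.25
ee_pos: [0.5456, 0.2005, 0.2569]
tcp_rot: [-120.0, -0.0, 74.8]
wrist_force: [0.4, 0.8, -0.2]
opening: 0.0088
[ 0.12180401  0.96587868 -0.07903482] [0.07660916 0.09784272 0.11786735] [0.2651608  0.42594587 0.10421091] [0.54554103 0.20049188 0.25683197]
```

```bash
python3 -m crank '0.0005 0.0002 0.0001 0 0 0;0.001 0.0003 0.0002 0 0 0;0.001 0.0003 0.0002 0 0 0;0.001 0.0003 0.0002 0 0 0' - 20
python3 - <<'E'
from h import *
F=[];Tq=[]
for i in range(24):vision.camera("top");o=bot.get_obs();F.append(o["wrist_force"]);Tq.append(o["torque"])
print(np.mean(F,0),np.std(F,0)/5,np.mean(Tq,0),o["ee_pos"])
E
```

```text
time: 15.85
ee_pos: [0.5458, 0.2012, 0.2564]
tcp_rot: [-120.0, 0.0, 74.8]
wrist_force: [-1.1, -2.8, 0.6]
opening: 0.0086
[-0.56225925 -3.00326793 -0.12290728] [0.10211538 0.12090454 0.09734627] [-0.40586376  0.51651094 -0.38441988] [0.54577661 0.20147228 0.25647664]
```

```bash
python3 -m crank '-0.0004 0 0 0 0 0;-0.0007 0 0 0 0 0;-0.0007 0 0 0 0 0;-0.0007 0 0 0 0 0'
python3 - <<'E'
from h import *
F=[];Tq=[]
for i in range(20):vision.camera("top");o=bot.get_obs();F.append(o["wrist_force"]);Tq.append(o["torque"])
print(np.mean(F,0),np.mean(Tq,0),o["ee_pos"])
s=vision.camera("scene")[:,:,::-1];cv2.imwrite("pics/s7.png",s)
w=vision.camera("wrist")[:,:,::-1]
cv2.imwrite("pics/c7.png",np.hstack([cv2.resize(s[235:325,285:355],(420,540),interpolation=cv2.INTER_CUBIC),cv2.resize(w[230:390,220:330],(371,540))]))
E
```

```text
time: 17.45
ee_pos: [0.5457, 0.2012, 0.2566]
tcp_rot: [-120.0, -0.1, 74.8]
wrist_force: [0.7, 2.2, -0.0]
opening: 0.0087
[ 0.89641879  3.00558573 -0.04207706] [0.59701288 0.27217057 0.40509536] [0.54557693 0.20081903 0.25647736]
```

View pics/c7.png

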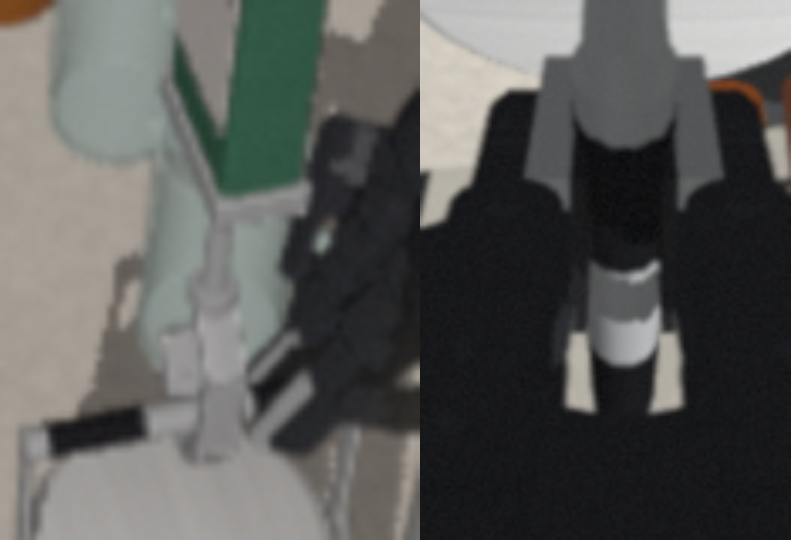

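```bash
python3 -m crank '0.0002 0 0 0 0 0;0.00035 0 0 0 0 0;0.00035 0 0 0 0 0'
python3 - <<'E'
from h import *
F=[];Tq=[]
for i in range(16):vision.camera("top");o=bot.get_obs();F.append(o["wrist_force"]);Tq.append(o["torque"])
print(np.mean(F,0),np.mean(Tq,0),o["ee_pos"])
E
```

```text
time: 18.85
ee_pos: [0.5456, 0.2009, 0.2564]
tcp_rot: [-120.0, 0.0, 74.8]
wrist_force: [-0.1, 1.5, 0.3]
opening: 0.009
[-0.71374686 -0.24633553  0.15301469] [ 0.08404549  0.62446391 -0.05980569] [0.54564475 0.20101217 0.25644376]
```

```bash
python3 -m crank '0 0 0 0 0 0;0 0 0 0 0 0;0 0 0 0 0 0;0 0 0 0 0 0' 0.78 20; python3 -m crank '0 0 0 0 0 0;0 0 0 0 0 0;0 0 0 0 0 0;0 0 0 0 0 0' 0.7; python3 -m crank '0 0 0 0 0 0;0 0 0 0 0 0;0 0 0 0 0 0;0 0 0 0 0 0' 0.6;python3 -m crank '0 0 0 0 0 0;0 0 0 0 0 0;0 0 0 0 0 0;0 0 0 0 0 0' 0.5
python3 - <<'E'
from h import *
S=vision.camera("scene")[:,:,::-1];cv2.imwrite("pics/s8.png",S)
a=cv2.imread("pics/s7.png")
def red(im):
    b=im[150:270,310:350].astype(int);m=(b[:,:,2]>130)&(b[:,:,1]<80)&(b[:,:,0]<80);v,u=np.nonzero(m);return u.mean()+310,v.mean()+150,m.sum()
for n in("s0","s6","s7","s8"):
    print(n,red(cv2.imread("pics/scene0.png" if n=="s0" else f"pics/{n}.png")))
F=[]
for i in range(10):vision.camera("top");F.append(bot.get_obs()["wrist_force"])
print(np.mean(F,0))
E
```

```text
time: 20.05
ee_pos: [0.5457, 0.2011, 0.2565]
tcp_rot: [-120.0, 0.0, 74.8]
wrist_force: [-0.3, -1.7, 0.0]
opening: 0.0097
time: 20.45
ee_pos: [0.5457, 0.2012, 0.2565]
tcp_rot: [-120.0, -0.0, 74.8]
wrist_force: [-0.3, -0.4, 0.5]
opening: 0.013
time: 20.85
ee_pos: [0.5457, 0.2011, 0.2565]
tcp_rot: [-120.0, -0.0, 74.8]
wrist_force: [0.1, 0.5, -0.2]
opening: 0.0173
time: 21.25
ee_pos: [0.5457, 0.2011, 0.2565]
tcp_rot: [-120.0, -0.0, 74.8]
wrist_force: [-0.3, 0.4, 0.7]
opening: 0.0213
s0 (np.float64(323.0833333333333), np.float64(190.66666666666666), np.int64(12))
s6 (np.float64(323.3333333333333), np.float64(199.88888888888889), np.int64(9))
s7 (np.float64(321.75), np.float64(200.5), np.int64(4))
s8 (np.float64(320.6666666666667), np.float64(198.33333333333334), np.int64(3))
[0.03618421 0.04302362 0.18964366]
```

```bash
python3 -m crank '0 0 0 0 0 0;0 0 0 0 0 0;0 0 0 0 0 0;0 0 0 0 0 0;0 -0.003 0 0 0 0;0 -0.008 0 0 0 0;0 -0.014 0 0 0 0;0 -0.02 0 0 0 0' 0.2; python3 -m crank '0 -0.008 0 0 0 0;0 -0.018 0 0 0 0;0 -0.03 0 0 0 0;0 -0.045 0 0 0 0;0 -0.06 0 0 0 0;0 -0.08 0 0 0 0;0 -0.1 0 0 0 0;0 -0.1 0 0 0 0'
python3 - <<'E'
from h import *
o=bot.get_obs();print(o["q"].round(1))
T=Cam("top");S=Cam("scene")
a=[vision.camera("scene") for _ in range(6)]
ds=[np.abs(a[i].astype(int)-a[i+1])[240:380,250:360].mean() for i in range(5)];print(ds)
cv2.imwrite("pics/s9.png",a[-1][:,:,::-1]);b=a[-1][:,:,::-1]
# black far grip & red pointer
im=b.astype(int)
m=((im.max(2)<70)).astype(np.uint8);m[:, :285]=0;m[:,330:]=0;m[:280]=0;m[340:]=0
k,l,st,ce=cv2.connectedComponentsWithStats(m);print([(st[i].tolist(),ce[i].round(1).tolist()) for i in range(1,k) if st[i,4]>8])
r=((im[:,:,2]>100)&(im[:,:,2]-im[:,:,1]>55)&(im[:,:,2]-im[:,:,0]>55));r[:150]=0;r[270:]=0;r[:,:305]=0;r[:,350:]=0;v,u=np.nonzero(r);print("red",u.mean(),v.mean(),len(u))
h=cv2.imread("pics/scene0.png").astype(int);r=((h[:,:,2]>100)&(h[:,:,2]-h[:,:,1]>55)&(h[:,:,2]-h[:,:,0]>55));r[:150]=0;r[270:]=0;r[:,:305]=0;r[:,350:]=0;v,u=np.nonzero(r);print("red0",u.mean(),v.mean(),len(u))
x=np.array([np.cos(np.radians(-15.2)),np.sin(np.radians(-15.2)),0])
for s in(.02,.022,.024):
  for d in(.018,.054):print(s,d,S.proj(np.array([.5745,.193,.285-s])+d*x).round(1))
E
```

```text
time: 22.6
ee_pos: [0.5358, 0.2038, 0.2745]
tcp_rot: [-120.0, -0.0, 74.8]
wrist_force: [-0.0, 0.9, -0.6]
opening: 0.0342
time: 23.4
ee_pos: [0.4874, 0.2175, 0.3639]
tcp_rot: [-120.2, -0.2, 74.8]
wrist_force: [-0.3, 0.2, 0.1]
opening: 0.0341
[ 35.5 -14.7   0.4  84.7 -22.7  46.6]
[np.float64(0.5412770562770562), np.float64(0.541038961038961), np.float64(0.5245021645021645), np.float64(0.5271428571428571), np.float64(0.5281601731601732)]
[([327, 299, 3, 6, 14], [328.3, 301.2]), ([293, 303, 16, 8, 86], [300.6, 306.2])]
red 321.76 201.08 25
red0 323.0 191.11111111111111 27
0.02 0.018 [308.8 304.5]
0.02 0.054 [291.7 307.8]
0.022 0.018 [308.7 305.1]
0.022 0.054 [291.7 308.4]
0.024 0.018 [308.7 305.6]
0.024 0.054 [291.6 308.9]
```

```bash
python3 -m crank '0 -0.01 0 0 0 0;0 -0.02 0 0 0 0;0 -0.02 0 0 0 0;0 -0.02 0 0 0 0;0 -0.02 0 0 0 0;0 -0.02 0 0 0 0;0 -0.02 0 0 0 0;0 -0.02 0 0 0 0'
python3 - <<'E'
from workcell import bot
print(bot.job_done())
E
```

```text
time: 24.5
ee_pos: [0.4781, 0.2194, 0.3775]
tcp_rot: [-120.0, 0.0, 74.8]
wrist_force: [-0.0, -0.2, -0.3]
opening: 0.0343
the job is handed in; nothing more can be done
None
```

I lifted the silver tiffin by its near black grip, with the hand leaning 30° away from the middle. The bar went into the hook from the open side, and I eased the load on at about 1.5 cm/s or less. I opened the fingers in small steps once the measured vertical load on the hand was about 0 N, then backed the hand well clear. The job was handed in at 24.5 s, and no verdict was reported.

**Last checks:**
- **Still:** six pictures in a row differed only by camera noise.
- **Position:** the bar's far grip was within about 3 px of where it should be for a level bar hanging in the hook. The view limit was used up, so this comes from pixel measurements, not from looking at the picture.
- **Pointer:** it sat about 10 px lower than when empty, which fits a draw of about 22 mm (roughly 4.4 N).
- **Hand:** the wrist force read close to zero after the fingers opened.

**Disagreements:**
- **Finger opening:** it read 8.7 mm while gripping the 12 mm bar.
- **Seat position:** my two estimates differed by about 1 cm, and a close wrist view settled it.
- **Side force:** it swung about ±3 N when I moved the bar a millimetre sideways in the hook, and I brought it back to about 0.2 N before letting go.
- **Not measured:** I did not measure the other objects again. No unexpected contact force appeared along the way.

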